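# Transfer a rake of narrow-gauge wagons from the stock tray to a cassette

## Robot

A 6-joint arm with a two-finger parallel gripper is mounted at the origin on a cart in front of the work surface, level with it; the furniture and walls round the work are solid. World frame = base frame: x ahead of the robot, y to its left, z up, the work surface at z = 0. Lengths are in m, angles in rad, forces in N, time in s.
With the tool pointing down it reaches from about 0.35 to 0.775 m from the base axis. Payload 7.3 kg.
Tool frame: the origin (TCP) lies midway between the tips of the shut fingers; the grasp point (between the pads) lies 19 mm behind it (robot.tcp_to_grasp is the distance from the TCP to the grasp point, in m); z points along the fingers, y is the line along which they close (so a half turn about z gives the same grasp; the last joint's range is limited). The gripper opens to 92 mm and grips with 3 to 60 N. Pads are 19 mm wide; open, the fingers measure 130 mm over their backs; the gripper's body (75 mm by 190 mm) begins 47 mm behind the grasp point.
Start: joints at [-1.485, 0.342, 1.524, -0, 1.275, -0.146], TCP at [0.121, -0.511, 0.227] pointing down, gripper open.
Joint ranges: [-2.53, 2.53], [-0.77, 2.02], [0.04, 2.7], [-1, 4.14], [0.28, 2.66], [-3.11, 3.11]. Speed limits (rad/s): [2.57, 2.57, 3.14, 3.14, 3.14, 3.14].

## Interface

Orientations are given as [roll, pitch, yaw] about the fixed x, y, z axes, in that order (R = Rz(yaw) Ry(pitch) Rx(roll)).
In Python, from cell import readout, cams, ticket, robot gives the robot as it stands. The module is installed in compiled form; this text tells all that it offers.
- The arm moves only by the tool jog_arm, never from a script. Its argument "plan" is a list of rows, each a list of 5 numbers: the shift along the world's x, y, z each as a share of 0.08 m, from -1 to 1, then the turn about the world's z as a share of 90 degrees, from -1 to 1, then the opening, from -1 (shut) to 1 (fully open). A call has 1 to 12 rows; each row is the pose to reach, as a shift and turn from the pose commanded when the call began; what a row does not reach only later rows make up. A row lasts 1/10 s, in which the tool goes at most 50 mm and 8.59 degrees, less where a joint would pass 70% of its speed; a pose out of reach is approached as far as the arm can. A call with a number of a shift or a turn outside -1 to 1 is refused whole. A call with a gripper value outside its range is refused whole. The fingers move at their own pace and stop on an object; "squeeze" is the grip in N (left out, the last holds). Time passes only in rows, so rows that repeat a pose let the fingers close. It gives the time, the measured TCP pose, the force, the opening and the grip force at its end, in the units of the state.
- readout.observe(): the state, without advancing time (a new reading comes with each control period).
- cams.read_camera(name): name is "scene" or "top" or "wrist"; returns the picture (480x640x3 uint8, blue, green, red); there is no depth.
- cams.calibration(name): a dict with "K" (3x3 intrinsics, pixels), "world_from_camera" (4x4, takes a point from camera to world coordinates). Camera axes: x right, y down, z forward; pixel columns grow to the right and rows downward; lengths in m; the calibration is good to about 2 mm. A picture is of the moment at which its call begins: read the wrist's pose just before it. calibration takes no time and is no camera call; for the wrist camera it gives the pose at the moment of the call.
- ticket.hand_in(): hands the job in; it is judged then, once.
The state is a dict: "time": time; "qpos": joint angles; "qvel": joint speeds; "joint_efforts": joint torques, N m; "tool_pos": TCP position; "tool_rot": TCP orientation; "contact_force": force on the tool from outside, world axes, zero at the start; "torque": the same for the moment, N m; "opening": finger opening in m; "grip_force": force on a finger pad.
Only numpy, scipy, OpenCV 4.12 (cv2) and the standard library are available. Lean on these libraries where they do the work, as an engineer would, in place of code of your own. Each camera call takes 0.05 s, during which the arm holds its last target. There are 200 camera calls.

## Task

Make up the train: move the four wagons from the stock tray into the cassette's channel in the same order, the wagon nearest the tray's carrying handle going next to the stop block and the others following in line behind it. Turn each so that its brake platform (the hook end) faces the stop block, or hooks and loops will not couple. Set each down on its wheels without dropping it, and leave the jar, the pickup and the little pine where they are.

Things in the scene. Friction and masses are not known exactly. Their poses are not given: they have to be found in the camera images.
- wagon_van: covered wagon: dark planked box, grey arched roof, 36 mm tall, body 38x28 mm (eaves 31). Frame 24 mm wide, x -23 to +31 mm (couplings 5 mm more); 60 g. Origin: underside of the wheels, below the body's middle (within 3 mm). +x: end with the brake platform (open wooden board 12 mm deep, handwheel column) and hook; -x: plain end, loop. Grip across the body, tips 14 mm above the origin.
- wagon_tub: open wooden wagon: empty planked box, iron straps, 31 mm tall, body 38x28 mm. Frame 24 mm wide, x -23 to +31 mm (couplings 5 mm more); 60 g. Origin: underside of the wheels, below the body's middle (within 3 mm). +x: end with the brake platform (open wooden board 12 mm deep, handwheel column) and hook; -x: plain end, loop. Grip across the body, tips 14 mm above the origin.
- wagon_tank: tank wagon: lying bare-metal cylinder 38 mm long, 28 mm across (axis 25 mm up), dome, 44 mm tall. Frame 24 mm wide, x -23 to +31 mm (couplings 5 mm more); 60 g. Origin: underside of the wheels, below the body's middle (within 3 mm). +x: end with the brake platform (open wooden board 12 mm deep, handwheel column) and hook; -x: plain end, loop. Grip across the body, tips 14 mm above the origin.
- wagon_skip: skip wagon: open dark steel trough 38x28 mm, upright-sided 22 to 34 mm up, V below. Frame 24 mm wide, x -23 to +31 mm (couplings 5 mm more); 60 g. Origin: underside of the wheels, below the body's middle (within 3 mm). +x: end with the brake platform (open wooden board 12 mm deep, handwheel column) and hook; -x: plain end, loop. Grip across the body, tips 14 mm above the origin.
- cradle_van: the cradle where the van wagon starts: one of four alike, fixed in the tray, 66x50 mm, in a row 61 mm apart (33 mm free between wagons). Origin: centre of its underside; the wheels stand 5 mm higher between strips 12 mm high. x: along the wagon; +y: along the row towards the tray's handle.
- cradle_tub: the cradle where the tub wagon starts: one of four alike, fixed in the tray, 66x50 mm, in a row 61 mm apart (33 mm free between wagons). Origin: centre of its underside; the wheels stand 5 mm higher between strips 12 mm high. x: along the wagon; +y: along the row towards the tray's handle.
- cradle_tank: the cradle where the tank wagon starts: one of four alike, fixed in the tray, 66x50 mm, in a row 61 mm apart (33 mm free between wagons). Origin: centre of its underside; the wheels stand 5 mm higher between strips 12 mm high. x: along the wagon; +y: along the row towards the tray's handle.
- cradle_skip: the cradle where the skip wagon starts: one of four alike, fixed in the tray, 66x50 mm, in a row 61 mm apart (33 mm free between wagons). Origin: centre of its underside; the wheels stand 5 mm higher between strips 12 mm high. x: along the wagon; +y: along the row towards the tray's handle.
- stock_tray: shallow open wooden tray, 256x84 mm, 15 mm high, fixed, with the four cradles in a row and a steel wire carrying handle that sticks out 20 mm at one end. Origin: centre of its underside; +x: along the row to the handle end. The wagons lie across it, some facing one way and some the other.
- cassette: plywood board 306x58x6 mm on two blocks 45 mm high, with a steel channel 284 mm long; a stop block (dark timber beam, 20 mm above the board) at one end, open at the other. Origin: table level, below the stop block's face, on the centre line; +x: to the open end. Channel floor 52 mm up, 34 mm wide; lips end 61 mm up. Room for four wagons 70 mm apart, first origin 38 mm from the stop.
- paint_jar: a small closed paint jar, 29 mm across and 36 mm tall, standing loose near the tray. Origin: centre of its underside.
- pickup: a small navy model pickup truck, 22x59x23 mm, standing loose on the grass beyond the main line. Origin: centre of its underside.
- pine: a small model pine tree on a round foot, 49 mm across and 62 mm tall, standing loose beyond the curve of the track. Origin: underside, centre.

How it is judged:
At the end, for the whole second after the job is handed in: All four wagons stand on their wheels (tilt under 7 degrees) in the cassette's channel, within 10 mm of its centre line, origins 20 to 270 mm from the stop block, in tray order counted from the handle, over 40 mm apart, each with its brake platform towards the stop block, released and at rest (x of wagon_van in the frame of cassette between 0.02 and 0.27 m and y of wagon_van in the frame of cassette between -0.01 and 0.01 m and z of wagon_van in the frame of cassette between 0.047 and 0.055 m and angle between each of wagon_van, wagon_tub, wagon_tank, wagon_skip's own z axis and vertical below 0.12 rad and x of cassette in the frame of wagon_van above 0.015 m and linear speed of each of wagon_van, wagon_tub, wagon_tank, wagon_skip below 0.01 m/s and x of wagon_tub in the frame of cassette between 0.02 and 0.27 m and y of wagon_tub in the frame of cassette between -0.01 and 0.01 m and z of wagon_tub in the frame of cassette between 0.047 and 0.055 m and x of cassette in the frame of wagon_tub above 0.015 m and x of wagon_tank in the frame of cassette between 0.02 and 0.27 m and y of wagon_tank in the frame of cassette between -0.01 and 0.01 m and z of wagon_tank in the frame of cassette between 0.047 and 0.055 m and x of cassette in the frame of wagon_tank above 0.015 m and x of wagon_skip in the frame of cassette between 0.02 and 0.27 m and y of wagon_skip in the frame of cassette between -0.01 and 0.01 m and z of wagon_skip in the frame of cassette between 0.047 and 0.055 m and x of cassette in the frame of wagon_skip above 0.015 m and ((y of cradle_van in the frame of cradle_tub above 0 m and x of wagon_van in the frame of wagon_tub above 0.04 m) or (y of cradle_van in the frame of cradle_tub below 0 m and x of wagon_van in the frame of wagon_tub below -0.04 m)) and ((y of cradle_van in the frame of cradle_tank above 0 m and x of wagon_van in the frame of wagon_tank above 0.04 m) or (y of cradle_van in the frame of cradle_tank below 0 m and x of wagon_van in the frame of wagon_tank below -0.04 m)) and ((y of cradle_van in the frame of cradle_skip above 0 m and x of wagon_van in the frame of wagon_skip above 0.04 m) or (y of cradle_van in the frame of cradle_skip below 0 m and x of wagon_van in the frame of wagon_skip below -0.04 m)) and ((y of cradle_tub in the frame of cradle_tank above 0 m and x of wagon_tub in the frame of wagon_tank above 0.04 m) or (y of cradle_tub in the frame of cradle_tank below 0 m and x of wagon_tub in the frame of wagon_tank below -0.04 m)) and ((y of cradle_tub in the frame of cradle_skip above 0 m and x of wagon_tub in the frame of wagon_skip above 0.04 m) or (y of cradle_tub in the frame of cradle_skip below 0 m and x of wagon_tub in the frame of wagon_skip below -0.04 m)) and ((y of cradle_tank in the frame of cradle_skip above 0 m and x of wagon_tank in the frame of wagon_skip above 0.04 m) or (y of cradle_tank in the frame of cradle_skip below 0 m and x of wagon_tank in the frame of wagon_skip below -0.04 m))); the robot touches nothing.
It fails at once if a wagon was let fall or knocked flying ((linear speed of wagon_van above 0.6 m/s and contact force between the fingers and wagon_van below 0.05 N) or (linear speed of wagon_tub above 0.6 m/s and contact force between the fingers and wagon_tub below 0.05 N) or (linear speed of wagon_tank above 0.6 m/s and contact force between the fingers and wagon_tank below 0.05 N) or (linear speed of wagon_skip above 0.6 m/s and contact force between the fingers and wagon_skip below 0.05 N)).
It fails at once if the jar, the pickup or the pine was disturbed (distance of any of paint_jar, pickup, pine from where it was at the start of the episode above 0.015 m).
It also fails if it takes over 112 s, if anything falls off the work surface, if the arm or the gripper's body presses on something with over 40 N, if the wrist force passes 120 N, or if a joint passes its speed limit or range.

## Working session

There is one attempt and no reset: what is moved stays moved. The work goes in short steps, Python scripts to look and compute and a tool call to move; the robot and the scene stay as the last step left them, time stands still between calls to the robot, and variables do not carry over. Pictures are saved under pics/ and viewed, at most 14 in all, crops included, and the job is handed in when it is done.

Besides the shell and the picture viewer there is one more tool, called after "Emit:" in YAML: its name, and indented under it one key for each argument. jog_arm: Moves the arm, as the interface text tells. Shift numbers are shares of 0.08 m and turn numbers shares of 90 degrees, none past 1 either way. Its arguments: {"type":"object","properties":{"plan":{"type":"array"},"squeeze":{"type":"number"}},"required":["plan"]}

```bash
mkdir -p pics
python3 - <<'E'
from cell import readout,cams,robot
import cv2,numpy as np
for n in("scene","top"):
    cv2.imwrite(f"pics/{n}0.png",cams.read_camera(n)); c=cams.calibration(n); print(n,np.round(c["K"],1).tolist(),np.round(c["world_from_camera"],4).tolist())
s=readout.observe(); print({k:np.round(v,3).tolist() for k,v in s.items()}, robot.tcp_to_grasp)
E
```

```text
scene [[525.7, 0.0, 312.4], [0.0, 525.7, 247.8], [0.0, 0.0, 1.0]] [[0.8558, -0.3854, 0.3449, 0.1549], [-0.5173, -0.6411, 0.5669, -0.6921], [0.0026, -0.6636, -0.7481, 0.8632], [0.0, 0.0, 0.0, 1.0]]
top [[480.8, 0.0, 319.3], [0.0, 480.8, 244.7], [0.0, 0.0, 1.0]] [[0.0278, -0.9842, 0.1749, 0.2957], [-0.9996, -0.0292, -0.0056, -0.0636], [0.0106, -0.1746, -0.9846, 1.2181], [0.0, 0.0, 0.0, 1.0]]
{'time': 0.1, 'qpos': [-1.485, 0.343, 1.525, -0.0, 1.275, -0.146], 'qvel': [0.002, -0.001, -0.001, 0.002, -0.001, 0.001], 'joint_efforts': [0.002, -43.2, -24.469, 0.072, 0.053, -0.0], 'tool_pos': [0.121, -0.511, 0.226], 'tool_rot': [-3.14, -0.0, 0.232], 'contact_force': [0.898, 0.857, 0.669], 'torque': [-0.007, 0.008, 0.002], 'grip_force': 0.0, 'opening': 0.092} 0.0188
```

View pics/top0.png

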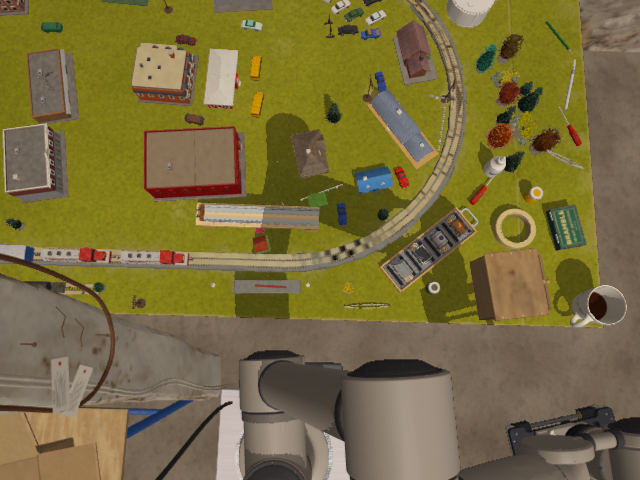

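View pics/scene0.png

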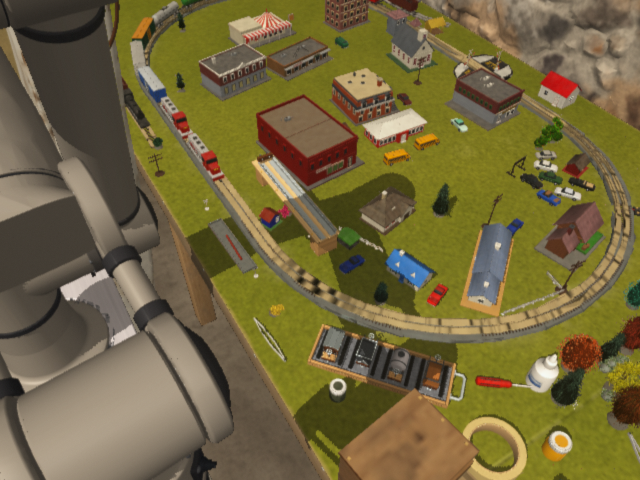

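The top view shows the tray at about (383,265)–(475,215) with its handle at the right, and the cassette at (197–320, 204–230). The jar is at (434,288), the pickup at (342,214) and the pine at (383,214). Next I'll enlarge these areas.

Run:
```python
import cv2,numpy as np
t=cv2.imread("pics/top0.png"); s=cv2.imread("pics/scene0.png")
def c(im,x,y,w,h): return cv2.resize(im[y:y+h,x:x+w],(400,300),interpolation=cv2.INTER_CUBIC)
cv2.imwrite("pics/crops.png",np.vstack([np.hstack([c(t,372,195,120,90),c(t,190,170,140,105)]),np.hstack([c(s,300,310,176,132),c(s,240,145,140,105)])]))
```

```text
(no output)
```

View pics/crops.png

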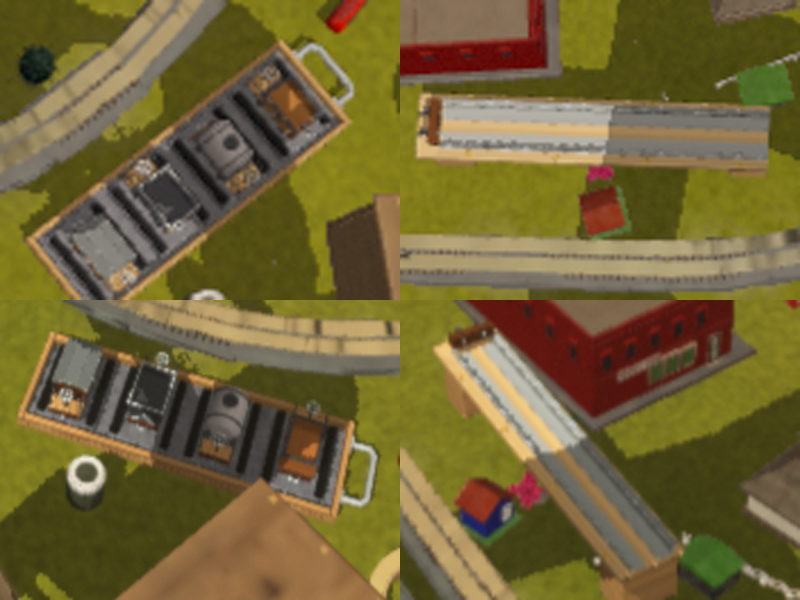

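The row from the handle is tub, tank, skip, van. The brake platforms face up-left on the tub and skip, and down-right on the tank and van. The stop block is at the cassette's left end, world +y.

```bash
cat > h.py <<'E'
import numpy as np, cv2
from cell import cams
def ray(c,p):
    d=np.linalg.inv(c["K"])@[p[0],p[1],1.]; T=np.array(c["world_from_camera"]); return T[:3,3],T[:3,:3]@d
def plane(c,p,z):
    o,d=ray(c,p); return o+d*(z-o[2])/d[2]
def proj(c,X):
    T=np.array(c["world_from_camera"]); q=np.array(c["K"])@(T[:3,:3].T@(np.array(X)-T[:3,3])); return q[:2]/q[2]
def tri(obs):
    A=np.zeros((3,3));b=np.zeros(3)
    for c,p in obs:
        o,d=ray(c,p); d=d/np.linalg.norm(d); M=np.eye(3)-np.outer(d,d); A+=M; b+=M@o
    return np.linalg.solve(A,b)
E
python3 - <<'E'
from h import *
t,s=cams.calibration("top"),cams.calibration("scene")
T1=lambda x,y:(372+x*.3,195+y*.3); T2=lambda x,y:(190+(x-400)*.35,170+y*.35)
S1=lambda x,y:(300+x*.44,310+(y-300)*.44); S2=lambda x,y:(240+(x-400)*.35,145+(y-300)*.35)
P={"trayHfar":(T1(283,42),S1(353,425)),"trayHnear":(T1(350,122),S1(333,517)),"trayEfar":(T1(28,238),S1(53,333)),
"tub":(T1(283,107),S1(303,445)),"tankdome":(T1(230,140),S1(227,402)),"skip":(T1(165,195),S1(155,388)),"van":(T1(100,243),S1(80,368)),
"casTL":(T2(418,95),S2(458,322)),"casBL":(T2(418,157),S2(434,347)),"casTR":(T2(769,105),S2(680,552)),"casBR":(T2(767,163),S2(625,573)),"stopTopL":(T2(430,98),S2(490,325))}
for k,(a,b) in P.items(): print(k,tri([(t,a),(s,b)]).round(3))
for n,p in dict(jar=(434,287),pickup=(342,214),pine=(383,214),boxTL=(472,258),boxTR=(545,250)).items(): print(n,plane(t,p,.03).round(3))
E
```

```text
trayHfar [ 0.618 -0.424  0.016]
trayHnear [ 0.556 -0.474  0.014]
trayEfar [ 0.46  -0.227  0.015]
tub [ 0.566 -0.42   0.028]
tankdome [ 0.531 -0.371  0.053]
skip [ 0.493 -0.326  0.04 ]
van [ 0.455 -0.278  0.035]
casTL [0.584 0.238 0.067]
casBL [0.545 0.234 0.054]
casTR [ 0.599 -0.067  0.048]
casBR [ 0.548 -0.067  0.053]
stopTopL [0.595 0.226 0.063]
jar [ 0.409 -0.357  0.03 ]
pickup [ 0.588 -0.126  0.03 ]
pine [ 0.591 -0.23   0.03 ]
boxTL [ 0.484 -0.454  0.03 ]
boxTR [ 0.51  -0.639  0.03 ]
```

Run:
```python
from h import *
t,s,w=[cams.calibration(n) for n in("top","scene","wrist")]
for n,a,b in [("boxFarCorner?",(540,250),(476,452)),("boxHandleside",(472,257),(413,392)),("redRoofNearR",(241,193),(306,165)),("redRoofFarR",(239,127),(357,142)),("houseRoofapex",(262,238),(272,212))]: print(n,tri([(t,a),(s,b)]).round(3))
print(np.round(w["K"],1).tolist(),np.round(w["world_from_camera"],3).tolist())
cv2.imwrite("pics/w0.png",cams.read_camera("wrist"))
```

```text
boxFarCorner? [ 0.491 -0.578  0.132]
boxHandleside [ 0.487 -0.442  0.077]
redRoofNearR [0.625 0.122 0.087]
redRoofFarR [0.79  0.141 0.079]
houseRoofapex [0.517 0.074 0.035]
[[353.3, 0.0, 314.4], [0.0, 353.3, 238.2], [0.0, 0.0, 1.0]] [[0.23, -0.934, -0.272, 0.195], [-0.973, -0.221, -0.063, -0.494], [-0.001, 0.279, -0.96, 0.385], [0.0, 0.0, 0.0, 1.0]]
```

Emit:
jog_arm:
  plan:
    - [1,0.4,0.5,0,-0.2]
    - [1,0.4,0.5,0.2,-0.2]
    - [1,0.4,0.5,0.28,-0.2]
    - [1,0.4,0.5,0.28,-0.2]
  squeeze: 15

```text
time: 0.55
tool_pos: [0.2019, -0.4785, 0.2672]
tool_rot: [3.141, 0.0, 0.68]
contact_force: [0.3, -1.2, -0.9]
opening: 0.0644
grip_force: 0.0
```

Emit:
jog_arm:
  plan:
    - [1,0.5,0,0,-0.13]
    - [1,0.5,0,0,-0.13]

```text
time: 0.75
tool_pos: [0.2814, -0.4384, 0.2665]
tool_rot: [-3.141, -0.001, 0.67]
contact_force: [0.3, 0.0, 0.2]
opening: 0.0484
grip_force: 0.0
```

Emit:
jog_arm:
  plan:
    - [1,0.5,0,0,-0.13]
    - [1,0.5,0,0,-0.13]

```text
time: 0.95
tool_pos: [0.3624, -0.3975, 0.2665]
tool_rot: [-3.141, -0.0, 0.672]
contact_force: [-0.4, -1.0, 0.4]
opening: 0.0402
grip_force: 0.0
```

Emit:
jog_arm:
  plan:
    - [1,0.5,-0.5,0,-0.13]
    - [1,0.5,-0.5,0,-0.13]
    - [1,0.5,-0.5,0,-0.13]
    - [1,0.5,-0.5,0,-0.13]

```text
time: 1.35
tool_pos: [0.441, -0.3581, 0.2258]
tool_rot: [-3.14, 0.001, 0.674]
contact_force: [1.3, -0.2, 0.9]
opening: 0.0399
grip_force: 0.0
```

```bash
cat >> h.py <<'E'
import json
def snap(name):
    c=cams.calibration("wrist"); im=cams.read_camera("wrist"); cv2.imwrite(f"pics/{name}.png",im)
    json.dump({k:np.array(c[k]).tolist() for k in("K","world_from_camera")},open(f"pics/{name}.json","w")); return c
def cal(name): return {k:np.array(v) for k,v in json.load(open(f"pics/{name}.json")).items()}
E
python3 -c "
from h import *; snap('wA')"
```

Emit:
jog_arm:
  plan:
    - [0.8,-0.6,0,0,-0.13]
    - [0.8,-0.6,0,0,-0.13]
    - [0.8,-0.6,0,0,-0.13]
    - [0.8,-0.6,0,0,-0.13]

```text
time: 1.8
tool_pos: [0.5035, -0.4081, 0.2268]
tool_rot: [-3.141, 0.0, 0.67]
contact_force: [-0.2, 0.3, 0.4]
opening: 0.04
grip_force: 0.0
```

```bash
python3 -c "
from h import *; snap('wB'); from cell import readout; print(readout.observe()['tool_pos'])"
```

```text
[ 0.50335217 -0.40757515  0.22708155]
```

View pics/wA.png

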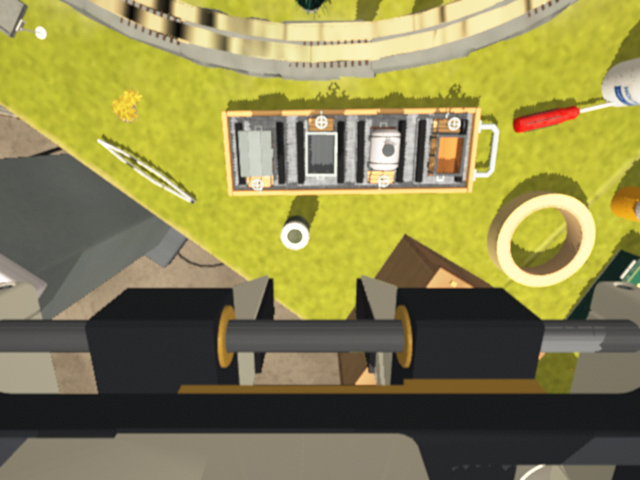

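View pics/wB.png

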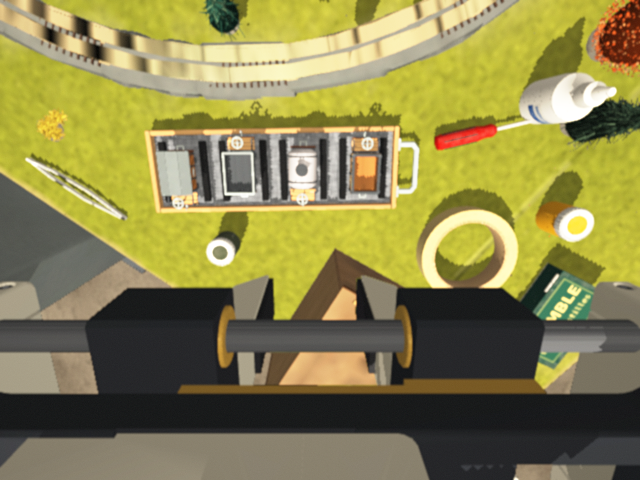

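The wrist views show the tray at A (222–480, 107–194) and B (148–398, 126–212). I'll enlarge both to measure them.

Run:
```python
import cv2,numpy as np
a=cv2.imread("pics/wA.png")[100:200,215:500];b=cv2.imread("pics/wB.png")[118:218,140:425]
r=lambda i:cv2.resize(i,(798,280),interpolation=cv2.INTER_CUBIC)
cv2.imwrite("pics/AB.png",np.vstack([r(a),r(b)]))
```

```text
(no output)
```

View pics/AB.png

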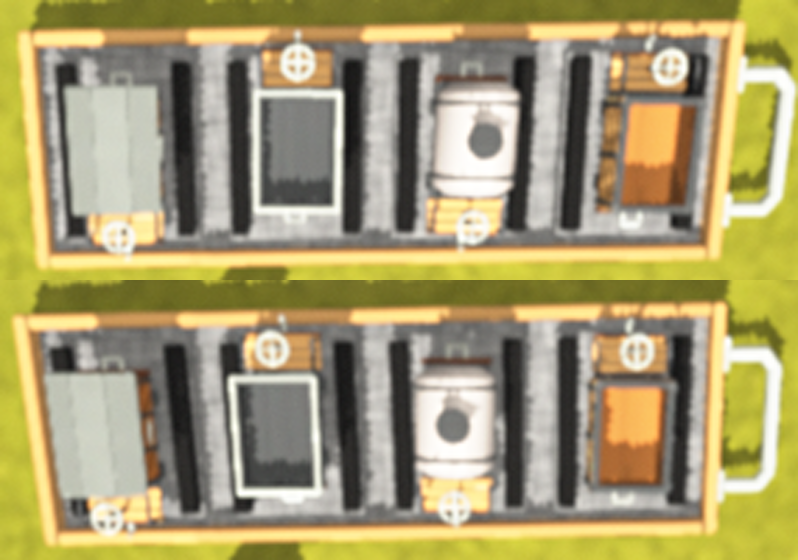

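Run:
```python
from h import *
A,B=cal("wA"),cal("wB")
a=lambda x,y:(A,(215+x/2.8-.3,100+y/2.8-.3)); b=lambda x,y:(B,(140+x/2.8-.3,118+(y-280)/2.8-.3))
P={"TL":((20,32),(14,316)),"TR":((742,23),(726,305)),"BR":((720,258),(712,530)),"BL":((42,268),(52,543)),
"tub":((658,154),(632,434)),"tankdome":((486,141),(454,425)),"skip":((298,151),(277,436)),"van":((114,150),(97,435)),
"wheel_tub":((669,68),(637,352)),"wheel_tank":((473,228),(454,508)),"wheel_skip":((297,62),(272,349)),"wheel_van":((118,237),(106,518))}
R={}
for k,(p,q) in P.items(): R[k]=tri([a(*p),b(*q)]); print(k,R[k].round(4))
# plane estimates with known heights
for k,z in dict(tub=.031,tankdome=.044,skip=.034,van=.036).items():
    for h in(.004,.008): print(k,h,plane(*a(*P[k][0]),z+h).round(4),plane(*b(*P[k][1]),z+h).round(4))
c=np.mean([R[k] for k in("TL","TR","BR","BL")],0); e=(R["TR"]+R["BR"]-R["TL"]-R["BL"])/2; f=(R["TL"]+R["TR"]-R["BL"]-R["BR"])/2
print("tray",c.round(4),np.linalg.norm(e),np.degrees(np.arctan2(e[1],e[0])),np.linalg.norm(f),np.degrees(np.arctan2(f[1],f[0])))
w=R["tub"]-R["van"]; print("row",np.linalg.norm(w),np.degrees(np.arctan2(w[1],w[0])))
```

```text
TL [ 0.4616 -0.2254  0.016 ]
TR [ 0.6234 -0.4231  0.0112]
BR [ 0.5584 -0.4718  0.0222]
BL [ 0.3966 -0.2786  0.0113]
tub [ 0.5668 -0.4215  0.0423]
tankdome [ 0.5325 -0.3713  0.0545]
skip [ 0.4916 -0.3263  0.0454]
van [ 0.4534 -0.2779  0.0441]
wheel_tub [ 0.5886 -0.4049  0.0426]
wheel_tank [ 0.5092 -0.389   0.0447]
wheel_skip [ 0.5135 -0.3082  0.0424]
wheel_van [ 0.4308 -0.2959  0.0444]
tub 0.004 [ 0.568  -0.4241  0.035 ] [ 0.5671 -0.4225  0.035 ]
tub 0.008 [ 0.5673 -0.4228  0.039 ] [ 0.567  -0.4218  0.039 ]
tankdome 0.004 [ 0.5331 -0.3726  0.048 ] [ 0.532  -0.3714  0.048 ]
tankdome 0.008 [ 0.5327 -0.3718  0.052 ] [ 0.5324 -0.3712  0.052 ]
skip 0.004 [ 0.4915 -0.3265  0.038 ] [ 0.4899 -0.3257  0.038 ]
skip 0.008 [ 0.4916 -0.3263  0.042 ] [ 0.4907 -0.3261  0.042 ]
van 0.004 [ 0.4529 -0.2774  0.04  ] [ 0.452 -0.277  0.04 ]
van 0.008 [ 0.4534 -0.2778  0.044 ] [ 0.4533 -0.2779  0.044 ]
tray [ 0.51   -0.3497  0.0152] 0.25378086513246434 -50.380248272718326 0.0826474530360242 38.07803978758895
row 0.18303576414339662 -51.697594317569205
```

Row spacing measures 61.0 mm and the wheels stand about 9.5 mm up, both as expected. I'll move above the tub.

Emit:
jog_arm:
  plan:
    - [0.8,-0.18,0,0,-0.13]
    - [0.8,-0.18,-0.5,0,-0.13]
    - [0.8,-0.18,-1,0,-0.13]
    - [0.8,-0.18,-1,0,-0.13]
    - [0.8,-0.18,-1,0,-0.13]

```text
time: 2.35
tool_pos: [0.5678, -0.4215, 0.1479]
tool_rot: [-3.141, 0.0, 0.671]
contact_force: [0.5, 0.3, 0.1]
opening: 0.0399
grip_force: 0.0
```

Emit:
jog_arm:
  plan:
    - [0,0,-0.5,0,-0.13]
    - [0,0,-0.9,0,-0.13]
    - [0,0,-0.9,0,-0.13]
    - [0,0,-0.9,0,-0.13]

```text
time: 2.75
tool_pos: [0.5692, -0.4225, 0.078]
tool_rot: [3.138, -0.001, 0.671]
contact_force: [-0.2, -0.4, 0.6]
opening: 0.0398
grip_force: 0.0
```

```bash
python3 -c "
from h import *; snap('wC'); from cell import readout; o=readout.observe(); print(o['tool_pos'],o['tool_rot'])"
```

```text
[ 0.56978461 -0.4228455   0.07883707] [ 3.13590918e+00 -8.55990896e-04  6.71210100e-01]
```

View pics/wC.png

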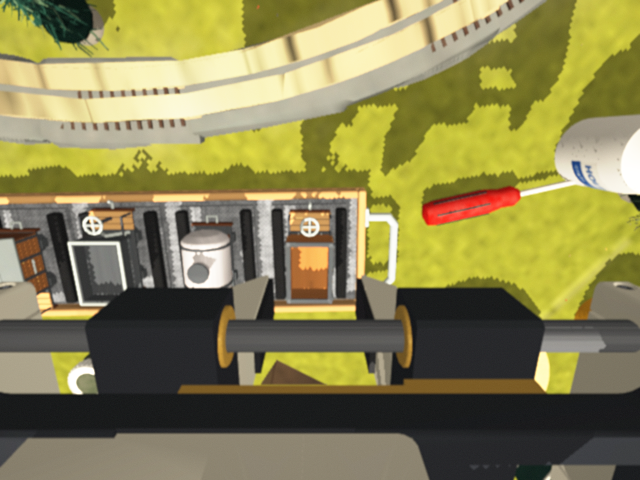

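The tub rim (287–333 px) sits between the fingers (272–363), about 3 mm left of centre. I'll correct that and descend.

Emit:
jog_arm:
  plan:
    - [-0.04,0.02,-0.1,0,-0.13]
    - [-0.04,0.02,-0.3,0,-0.13]
    - [-0.04,0.02,-0.5,0,-0.13]
    - [-0.04,0.02,-0.69,0,-0.13]
    - [-0.04,0.02,-0.69,0,-0.13]

```text
time: 3.3
tool_pos: [0.5653, -0.4196, 0.0188]
tool_rot: [-3.141, 0.0, 0.672]
contact_force: [0.6, -0.3, 0.1]
opening: 0.04
grip_force: 0.0
```

Emit:
jog_arm:
  plan:
    - [0,0,0,0,-0.5]
    - [0,0,0,0,-0.5]
    - [0,0,0,0,-0.6]
    - [0,0,0,0,-0.6]
    - [0,0,0,0,-0.6]
  squeeze: 12

```text
time: 3.8
tool_pos: [0.5652, -0.4195, 0.0189]
tool_rot: [-3.141, 0.0, 0.672]
contact_force: [-0.2, -0.3, -1.0]
opening: 0.0269
grip_force: 12.0
```

Gripped, but the tips are about 5 mm lower than wanted for the channel lips, so I'll regrip higher.

Emit:
jog_arm:
  plan:
    - [0,0,0,0,-0.2]
    - [0,0,0,0,-0.2]
    - [0,0,0.06,0,-0.2]
    - [0,0,0.06,0,-0.6]
    - [0,0,0.06,0,-0.6]
    - [0,0,0.06,0,-0.6]
    - [0,0,0.06,0,-0.6]

```text
time: 4.5
tool_pos: [0.5657, -0.42, 0.0249]
tool_rot: [3.141, -0.0, 0.672]
contact_force: [-0.2, 0.1, 5.0]
opening: 0.0269
grip_force: 12.0
```

Emit:
jog_arm:
  plan:
    - [0,0,0.3,0,-0.6]
    - [0,0,0.7,0,-0.6]
    - [0,0,1,0,-0.6]
    - [0,0,1,0,-0.6]

```text
time: 4.9
tool_pos: [0.567, -0.4211, 0.1083]
tool_rot: [3.135, -0.001, 0.672]
contact_force: [1.1, -0.3, -0.6]
opening: 0.0268
grip_force: 12.0
```

Emit:
jog_arm:
  plan:
    - [0,0.5,0.9,0,-0.6]
    - [0,1,0.9,0.1,-0.6]
    - [0,1,0.9,0.2,-0.6]

```text
time: 5.2
tool_pos: [0.5663, -0.3365, 0.1781]
tool_rot: [3.14, -0.001, 0.98]
contact_force: [0.3, -0.3, -0.2]
opening: 0.027
grip_force: 12.0
```

Emit:
jog_arm:
  plan:
    - [0,0.5,0.5,0.09,-0.6]
    - [0,1,0.5,0.18,-0.6]
    - [0,1,0.5,0.18,-0.6]

```text
time: 5.5
tool_pos: [0.5658, -0.2548, 0.2167]
tool_rot: [-3.141, -0.002, 1.262]
contact_force: [-0.5, -0.4, -0.8]
opening: 0.0267
grip_force: 12.0
```

Emit:
jog_arm:
  plan:
    - [0,0.5,0,0.09,-0.6]
    - [0,1,0,0.18,-0.6]
    - [0,1,0,0.19,-0.6]

```text
time: 5.8
tool_pos: [0.5648, -0.1754, 0.2147]
tool_rot: [-3.139, -0.003, 1.56]
contact_force: [0.3, 0.3, -0.5]
opening: 0.0268
grip_force: 12.0
```

Emit:
jog_arm:
  plan:
    - [0,0.5,0,0,-0.6]
    - [0,1,0,0,-0.6]
    - [0,1,0,0,-0.6]
    - [0,1,0,0,-0.6]
    - [0,1,0,0,-0.6]

```text
time: 6.3
tool_pos: [0.5653, -0.101, 0.2155]
tool_rot: [-3.141, 0.0, 1.551]
contact_force: [-0.2, -0.5, -1.2]
opening: 0.0268
grip_force: 12.0
```

```bash
python3 -c "
from h import *; snap('wD'); from cell import readout; o=readout.observe(); print(o['tool_pos'],o['tool_rot'])"
```

```text
[ 0.56536605 -0.10117682  0.21565327] [-3.14079577e+00  1.82218289e-04  1.55090232e+00]
```

Emit:
jog_arm:
  plan:
    - [0,0.5,0,0,-0.6]
    - [0,1,0,0,-0.6]
    - [0,1,0,0,-0.6]
    - [0,1,0,0,-0.6]
    - [0,1,0,0,-0.6]

```text
time: 6.85
tool_pos: [0.5656, -0.0212, 0.2162]
tool_rot: [-3.142, 0.001, 1.551]
contact_force: [0.2, 0.1, -1.4]
opening: 0.0272
grip_force: 12.0
```

Run:
```python
from h import *
snap('wE'); from cell import readout; o=readout.observe(); print(o['tool_pos'],o['tool_rot'])
D=cv2.imread("pics/wD.png")[0:300];E=cv2.imread("pics/wE.png")[0:300]
cv2.imwrite("pics/DE.png",np.vstack([D,E]))
```

```text
[ 0.56555741 -0.02134506  0.21616682] [-3.14157761e+00  4.07374917e-04  1.55091219e+00]
```

View pics/DE.png

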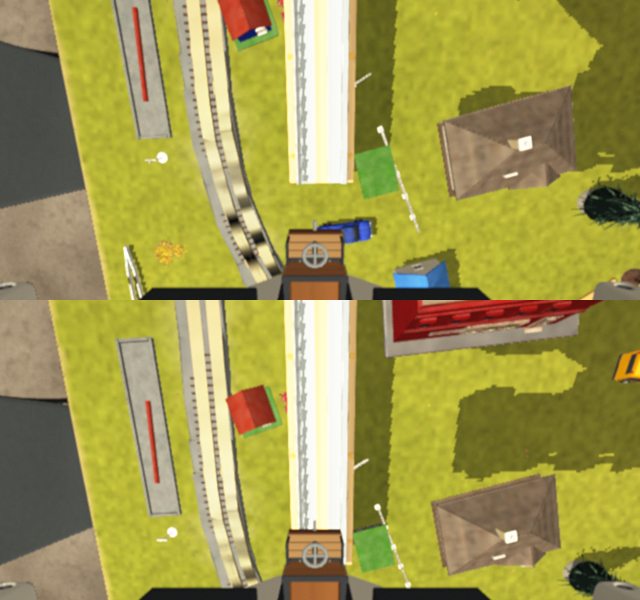

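Emit:
jog_arm:
  plan:
    - [0,0.5,0,0,-0.6]
    - [0,1,0,0,-0.6]
    - [0,1,0,0,-0.6]
    - [0,1,0,0,-0.6]
    - [0,1,0,0,-0.6]

```text
time: 7.4
tool_pos: [0.5656, 0.0587, 0.2163]
tool_rot: [3.142, 0.001, 1.551]
contact_force: [0.6, -0.2, -1.6]
opening: 0.0268
grip_force: 12.0
```

```bash
python3 -c "
from h import *; snap('wF'); from cell import readout; o=readout.observe(); print(o['tool_pos'],o['tool_rot'])"
```

```text
[0.5656095  0.05864824 0.21626557] [3.14157815e+00 4.13910238e-04 1.55090710e+00]
```

Emit:
jog_arm:
  plan:
    - [0,0.5,0,0,-0.6]
    - [0,1,0,0,-0.6]
    - [0,1,0,0,-0.6]
    - [0,1,0,0,-0.6]
    - [0,1,0,0,-0.6]

```text
time: 7.95
tool_pos: [0.5656, 0.1388, 0.2163]
tool_rot: [-3.141, 0.001, 1.551]
contact_force: [0.5, 0.4, -0.8]
opening: 0.0268
grip_force: 12.0
```

Run:
```python
from h import *
snap('wG'); from cell import readout; o=readout.observe(); print(o['tool_pos'],o['tool_rot'])
r=lambda n,y0,h:cv2.resize(np.clip((cv2.imread(f"pics/{n}.png")[y0:y0+h,260:380].astype(float)-100)*1.6,0,255).astype(np.uint8),(264,int(h*2.2)),interpolation=cv2.INTER_CUBIC)
cv2.imwrite("pics/FGD.png",np.hstack([r("wF",0,240),r("wG",0,240),r("wD",0,240)]))
```

```text
[0.56563931 0.13867633 0.21632086] [3.14156806e+00 4.34806121e-04 1.55100234e+00]
```

View pics/FGD.png

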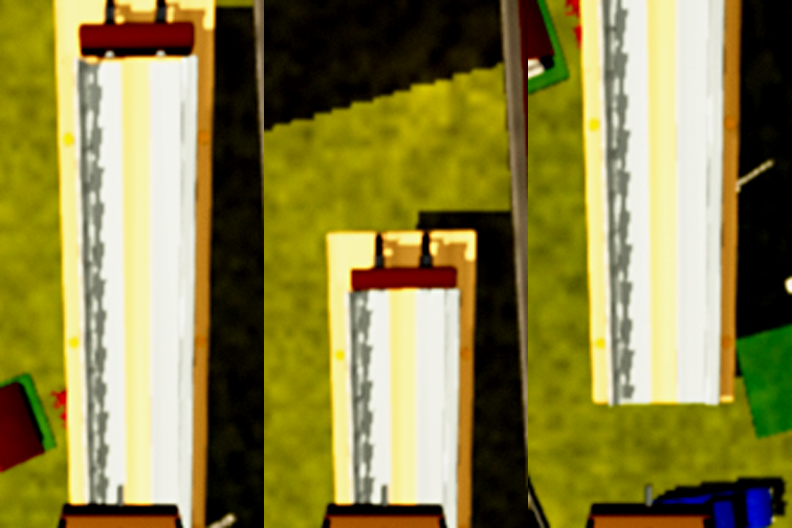

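The stop block, board corners and channel are clear: in F the stop face is at row about 56/2.2, in G at 289/2.2, and in D the open end is at 403/2.2. Now computing the pose.

Run:
```python
from h import *
C={n:cal("w"+n) for n in "FGD"}
px=lambda x,y:(260+x/2.2-.3,y/2.2-.3)
W=lambda n,x,y,z=.051:plane(C[n],px(x,y),z)
for n,rows in dict(F=[(20,56,214),(500,69,206)],G=[(233,64,212),(500,73,203)],D=[(0,55,212),(403,66,205)]).items():
    for y,l,r in rows:
        a,b=W(n,l,y),W(n,r,y); print(n,y,a.round(4),b.round(4),"mid",((a+b)/2).round(4),"w",round(b[0]-a[0],4))
print("stop face",W("F",137,56,.052),W("G",140,289,.052),"tri",tri([(C["F"],px(137,56)),(C["G"],px(140,289))]))
print("board tri open->", "stop corner G",W("G",64,233)," stop block top back tri",tri([(C["F"],px(137,24)),(C["G"],px(140,267))]))
# channel lip (white) edges at z .061
for n,y,l,r in [("F",60,80,196),("F",490,88,193),("G",292,86,195),("D",400,84,191),("D",5,77,195)]: a,b=W(n,l,y,.061),W(n,r,y,.061); print("lip",n,a.round(4),b.round(4),((a+b)/2).round(4))
```

```text
F 20 [0.5464 0.232  0.051 ] [0.6041 0.2309 0.051 ] mid [0.5753 0.2315 0.051 ] w 0.0577
F 500 [0.5443 0.051  0.051 ] [0.6033 0.0499 0.051 ] mid [0.5738 0.0505 0.051 ] w 0.059
G 233 [0.5464 0.2389 0.051 ] [0.6044 0.2378 0.051 ] mid [0.5754 0.2383 0.051 ] w 0.058
G 500 [0.546 0.131 0.051] [0.602  0.1299 0.051 ] mid [0.574  0.1304 0.051 ] w 0.056
D 0 [0.5459 0.0784 0.051 ] [0.6028 0.0773 0.051 ] mid [0.5744 0.0779 0.051 ] w 0.0569
D 403 [ 0.5442 -0.067   0.051 ] [ 0.6019 -0.0681  0.051 ] mid [ 0.573  -0.0676  0.051 ] w 0.0576
stop face [0.57582881 0.21953667 0.052     ] [0.57591388 0.21732985 0.052     ] tri [0.57566882 0.21723708 0.06068015]
board tri open-> stop corner G [0.54643173 0.23891462 0.051     ]  stop block top back tri [0.57560783 0.22505564 0.06823947]
lip F [0.5552 0.2163 0.061 ] [0.5968 0.2155 0.061 ] [0.576  0.2159 0.061 ]
lip F [0.5531 0.0577 0.061 ] [0.5967 0.0569 0.061 ] [0.5749 0.0573 0.061 ]
lip G [0.5548 0.2165 0.061 ] [0.597  0.2157 0.061 ] [0.5759 0.2161 0.061 ]
lip D [ 0.5523 -0.0647  0.061 ] [ 0.5952 -0.0655  0.061 ] [ 0.5737 -0.0651  0.061 ]
lip D [0.5543 0.0735 0.061 ] [0.5958 0.0727 0.061 ] [0.575  0.0731 0.061 ]
```

The measured board length of 306 mm matches the text. The stop face is at y≈0.2175, the centre line at x≈0.5758 there, and the direction yaw is 1.563. Lowering the tub into slot 1.

Emit:
jog_arm:
  plan:
    - [0.13,0.51,0,0.01,-0.6]
    - [0.13,0.51,-0.5,0.01,-0.6]
    - [0.13,0.51,-1,0.01,-0.6]
    - [0.13,0.51,-1,0.01,-0.6]

```text
time: 8.4
tool_pos: [0.5726, 0.1793, 0.131]
tool_rot: [-3.131, 0.002, 1.567]
contact_force: [-0.8, 0.0, -0.9]
opening: 0.0268
grip_force: 12.0
```

Emit:
jog_arm:
  plan:
    - [0,0,-0.3,0,-0.6]
    - [0,0,-0.5,0,-0.6]
    - [0,0,-0.7,0,-0.6]
    - [0,0,-0.75,0,-0.6]
    - [0,0,-0.75,0,-0.6]
    - [0,0,-0.75,0,-0.6]

```text
time: 9.0
tool_pos: [0.5769, 0.1808, 0.078]
tool_rot: [3.139, -0.0, 1.568]
contact_force: [-0.2, -0.0, 0.1]
opening: 0.0268
grip_force: 12.0
```

Run:
```python
from h import *
c=snap('wH'); from cell import readout; o=readout.observe(); print(o['tool_pos'],o['tool_rot'])
cv2.imwrite("pics/Hc.png",cv2.resize(cv2.imread("pics/wH.png")[120:330,220:420],(700,590)))
```

```text
[0.576798   0.18088392 0.07796469] [ 3.13905236e+00 -3.90079780e-04  1.56807506e+00]
```

View pics/Hc.png

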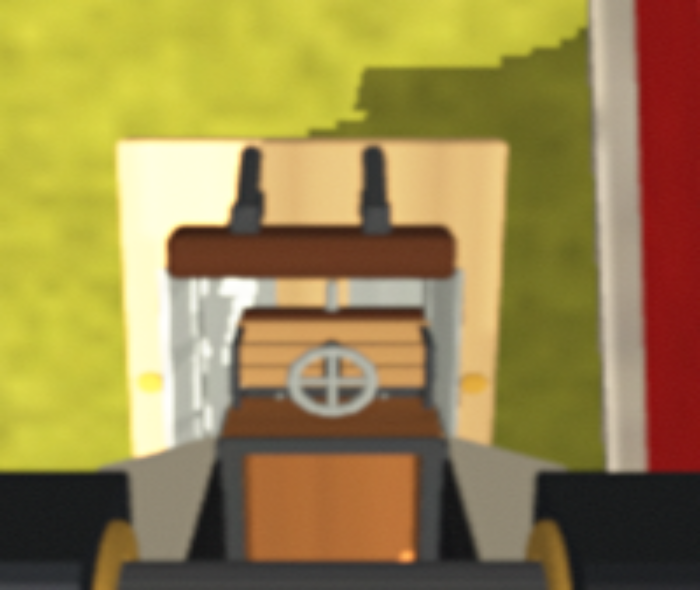

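Run:
```python
from h import *
c=cal("wH"); W=lambda x,y,z:plane(c,(220+x/3.5,120+y/2.81),z).round(4)
print("stop top",W(168,240,.071),W(455,240,.071),"board back",W(117,142,.051),W(508,142,.051))
print("lips",W(165,430,.061),W(462,430,.061))
print("platform z~.07+.01",W(240,330,.081),W(427,330,.081)," tub rim z .109-",W(222,455,.094),W(440,455,.094))
print(c["world_from_camera"][:3,3])
```

```text
stop top [0.556  0.2239 0.071 ] [0.5951 0.2238 0.071 ] board back [0.5465 0.2385 0.051 ] [0.6046 0.2383 0.051 ]
lips [0.5528 0.1854 0.061 ] [0.5981 0.1853 0.061 ]
platform z~.07+.01 [0.5662 0.2109 0.081 ] [0.5907 0.2108 0.081 ]  tub rim z .109- [0.5644 0.1944 0.094 ] [0.5917 0.1943 0.094 ]
[0.57795871 0.25577588 0.23707664]
```

The tub is 2.4 mm off towards +x, so I'll shift it and lower gently.

Emit:
jog_arm:
  plan:
    - [-0.03,0,0,0,-0.6]
    - [-0.03,0,-0.04,0,-0.6]
    - [-0.03,0,-0.08,0,-0.6]
    - [-0.03,0,-0.1,0,-0.6]
    - [-0.03,0,-0.1,0,-0.6]

```text
time: 9.55
tool_pos: [0.5732, 0.181, 0.0679]
tool_rot: [-3.141, 0.0, 1.569]
contact_force: [0.2, -0.3, -1.4]
opening: 0.027
grip_force: 12.0
```

Emit:
jog_arm:
  plan:
    - [0,0,-0.015,0,-0.6]
    - [0,0,-0.03,0,-0.6]
    - [0,0,-0.03,0,-0.6]

```text
time: 9.85
tool_pos: [0.5735, 0.181, 0.0659]
tool_rot: [3.141, 0.0, 1.569]
contact_force: [0.6, -0.5, -1.0]
opening: 0.0266
grip_force: 12.0
```

Emit:
jog_arm:
  plan:
    - [0,0,-0.01,0,-0.6]
    - [0,0,-0.02,0,-0.6]
    - [0,0,-0.02,0,-0.6]

```text
time: 10.15
tool_pos: [0.5735, 0.181, 0.0659]
tool_rot: [3.141, -0.0, 1.569]
contact_force: [-3.6, -0.3, 8.9]
opening: 0.0272
grip_force: 12.0
```

Emit:
jog_arm:
  plan:
    - [0,0,-0.01,0,-0.6]
    - [0,0,-0.02,0,-0.6]
    - [0,0,-0.02,0,-0.6]

```text
time: 10.45
tool_pos: [0.5736, 0.1811, 0.065]
tool_rot: [3.14, -0.0, 1.569]
contact_force: [-6.1, -2.6, 15.1]
opening: 0.0269
grip_force: 12.0
```

Contact at the expected height. Release and rise.

Emit:
jog_arm:
  plan:
    - [0,0,0.02,0,-0.6]
    - [0,0,0.02,0,-0.13]
    - [0,0,0.02,0,-0.13]
    - [0,0,0.02,0,-0.13]
    - [0,0,0.3,0,-0.13]
    - [0,0,0.7,0,-0.13]
    - [0,0,1,0,-0.13]
    - [0,0,1,0,-0.13]

```text
time: 11.25
tool_pos: [0.5755, 0.1815, 0.1463]
tool_rot: [3.135, -0.001, 1.569]
contact_force: [0.6, -0.3, -0.2]
opening: 0.0398
grip_force: 0.0
```

Emit:
jog_arm:
  plan:
    - [0,-0.4,0.8,0,-0.13]
    - [0,-1,0.8,0,-0.13]
    - [0,-1,0.8,0,-0.13]
    - [0,-1,0.8,0,-0.13]
    - [0,-1,0.8,0,-0.13]

```text
time: 11.75
tool_pos: [0.5728, 0.1016, 0.2052]
tool_rot: [-3.139, -0.0, 1.568]
contact_force: [0.4, -0.1, 0.2]
opening: 0.0393
grip_force: 0.0
```

Run:
```python
from h import *
c=snap('wI'); from cell import readout; o=readout.observe(); print(o['tool_pos'],o['tool_rot'])
cv2.imwrite("pics/Ic.png",cv2.resize(cv2.imread("pics/wI.png")[0:260,240:400],(369,600),interpolation=cv2.INTER_CUBIC))
```

```text
[0.57274008 0.10201931 0.20517792] [-3.13897870e+00 -4.53095483e-04  1.56900624e+00]
```

View pics/Ic.png

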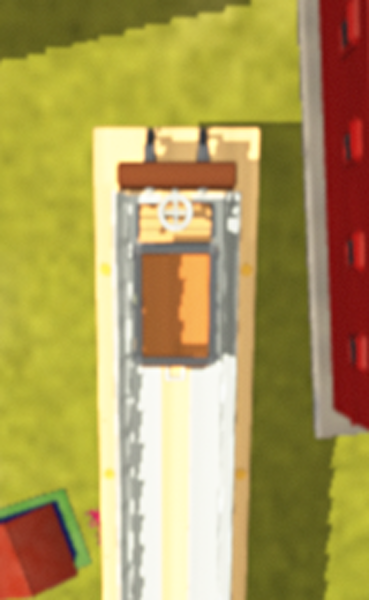

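The tub is seated straight and centred, 1 of 4. Now the tank, with the tool half-turned: turn +128.4° and move to about (0.531, −0.3695).

Emit:
jog_arm:
  plan:
    - [-0.09,-0.5,0,0.08,-0.13]
    - [-0.09,-0.98,0,0.16,-0.13]
    - [-0.09,-0.98,0,0.238,-0.13]

```text
time: 12.1
tool_pos: [0.5659, 0.0203, 0.2054]
tool_rot: [-3.139, 0.0, 1.946]
contact_force: [-0.8, -0.0, -0.2]
opening: 0.0398
grip_force: 0.0
```

Emit:
jog_arm:
  plan:
    - [-0.09,-0.5,0,0.08,-0.13]
    - [-0.09,-0.98,0,0.16,-0.13]
    - [-0.09,-0.98,0,0.238,-0.13]

```text
time: 12.4
tool_pos: [0.5588, -0.0583, 0.2054]
tool_rot: [-3.14, -0.001, 2.319]
contact_force: [0.0, 0.3, 0.5]
opening: 0.0399
grip_force: 0.0
```

Emit:
jog_arm:
  plan:
    - [-0.09,-0.5,0,0.08,-0.13]
    - [-0.09,-0.98,0,0.16,-0.13]
    - [-0.09,-0.98,0,0.238,-0.13]

```text
time: 12.7
tool_pos: [0.5518, -0.1368, 0.2053]
tool_rot: [-3.14, -0.001, 2.693]
contact_force: [-0.2, 1.5, 0.1]
opening: 0.0398
grip_force: 0.0
```

Emit:
jog_arm:
  plan:
    - [-0.09,-0.5,0,0.08,-0.13]
    - [-0.09,-0.98,0,0.16,-0.13]
    - [-0.09,-0.98,0,0.238,-0.13]

```text
time: 13.0
tool_pos: [0.5446, -0.2153, 0.2052]
tool_rot: [-3.141, -0.001, 3.067]
contact_force: [0.3, 0.5, 0.4]
opening: 0.04
grip_force: 0.0
```

Emit:
jog_arm:
  plan:
    - [-0.09,-0.5,0,0.08,-0.13]
    - [-0.09,-0.98,0,0.16,-0.13]
    - [-0.09,-0.98,0,0.238,-0.13]

```text
time: 13.3
tool_pos: [0.5374, -0.2938, 0.2049]
tool_rot: [3.141, -0.001, -2.842]
contact_force: [-0.3, -0.1, 0.2]
opening: 0.0399
grip_force: 0.0
```

Emit:
jog_arm:
  plan:
    - [-0.09,-0.5,0,0.08,-0.13]
    - [-0.09,-0.98,0,0.16,-0.13]
    - [-0.09,-0.98,0,0.238,-0.13]
    - [-0.09,-0.98,0,0.238,-0.13]
    - [-0.09,-0.98,0,0.238,-0.13]
    - [-0.09,-0.98,0,0.238,-0.13]

```text
time: 13.9
tool_pos: [0.5308, -0.3679, 0.2064]
tool_rot: [3.141, 0.0, -2.472]
contact_force: [-0.1, 0.2, -0.8]
opening: 0.0402
grip_force: 0.0
```

Emit:
jog_arm:
  plan:
    - [0,-0.02,-0.5,0,-0.13]
    - [0,-0.02,-1,0,-0.13]
    - [0,-0.02,-1,0,-0.13]
    - [0,-0.02,-1,0,-0.13]

```text
time: 14.3
tool_pos: [0.5306, -0.3704, 0.1273]
tool_rot: [3.141, -0.0, -2.472]
contact_force: [-0.9, -0.3, 0.5]
opening: 0.0401
grip_force: 0.0
```

Emit:
jog_arm:
  plan:
    - [0,0,-0.45,0,-0.13]
    - [0,0,-0.45,0,-0.13]
    - [0,0,-0.45,0,-0.13]
    - [0,0,-0.45,0,-0.13]
    - [0,0,-0.45,0,-0.13]
    - [0,0,-0.45,0,-0.13]

```text
time: 14.9
tool_pos: [0.5307, -0.3714, 0.0921]
tool_rot: [-3.14, 0.0, -2.472]
contact_force: [0.1, 0.4, -0.8]
opening: 0.0397
grip_force: 0.0
```

Run:
```python
from h import *
c=snap('wJ'); from cell import readout; o=readout.observe(); print(o['tool_pos'],o['tool_rot'])
cv2.imwrite("pics/Jc.png",cv2.resize(cv2.imread("pics/wJ.png")[120:330,180:460],(800,600),interpolation=cv2.INTER_CUBIC))
```

```text
[ 0.5305282  -0.37125766  0.09174457] [-3.14024992e+00  2.30185470e-04 -2.47161603e+00]
```

View pics/Jc.png

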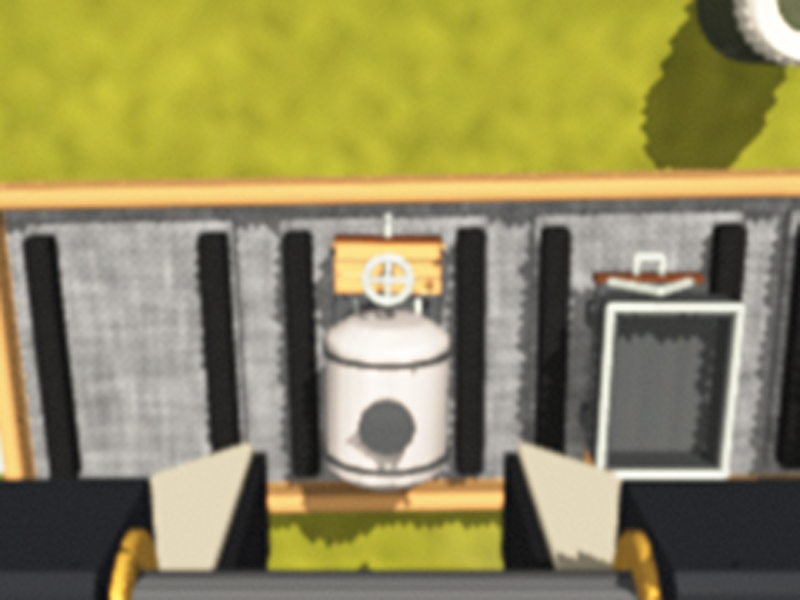

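The tank is centred between the fingers (388 against 385 px). Descend and grip.

Emit:
jog_arm:
  plan:
    - [0,0,-0.2,0,-0.13]
    - [0,0,-0.4,0,-0.13]
    - [0,0,-0.6,0,-0.13]
    - [0,0,-0.8,0,-0.13]
    - [0,0,-0.8,0,-0.13]
    - [0,0,-0.8,0,-0.13]

```text
time: 15.55
tool_pos: [0.5304, -0.3711, 0.0271]
tool_rot: [3.141, 0.0, -2.472]
contact_force: [0.9, -1.6, 1.1]
opening: 0.0394
grip_force: 0.0
```

Emit:
jog_arm:
  plan:
    - [0,0,-0.025,0,-0.13]
    - [0,0,-0.025,0,-0.6]
    - [0,0,-0.025,0,-0.6]
    - [0,0,-0.025,0,-0.6]
    - [0,0,-0.025,0,-0.6]
    - [0,0,-0.025,0,-0.6]

```text
time: 16.15
tool_pos: [0.5305, -0.3712, 0.0254]
tool_rot: [-3.141, 0.0, -2.472]
contact_force: [-1.2, 0.0, 4.8]
opening: 0.0269
grip_force: 12.0
```

Emit:
jog_arm:
  plan:
    - [0,0,0.2,0,-0.6]
    - [0,0,0.6,0,-0.6]
    - [0,0,1,0,-0.6]
    - [0,0,1,0,-0.6]

```text
time: 16.55
tool_pos: [0.5322, -0.3727, 0.1095]
tool_rot: [-3.133, 0.001, -2.471]
contact_force: [-0.2, -1.1, -0.9]
opening: 0.0273
grip_force: 12.0
```

Emit:
jog_arm:
  plan:
    - [0.08,0.3,0.6,-0.05,-0.6]
    - [0.08,0.6,1,-0.13,-0.6]
    - [0.08,0.86,1,-0.204,-0.6]

```text
time: 16.85
tool_pos: [0.5386, -0.3025, 0.1893]
tool_rot: [-3.135, 0.005, -2.797]
contact_force: [1.2, 0.6, -0.7]
opening: 0.0271
grip_force: 12.0
```

Emit:
jog_arm:
  plan:
    - [0.08,0.5,0.1,-0.08,-0.6]
    - [0.08,0.86,0.1,-0.16,-0.6]
    - [0.08,0.86,0.1,-0.204,-0.6]

```text
time: 17.15
tool_pos: [0.5428, -0.2294, 0.1921]
tool_rot: [3.139, -0.001, -3.113]
contact_force: [-0.3, -0.1, -1.4]
opening: 0.0272
grip_force: 12.0
```

Emit:
jog_arm:
  plan:
    - [0.08,0.5,0,-0.08,-0.6]
    - [0.08,0.86,0,-0.16,-0.6]
    - [0.08,0.86,0,-0.204,-0.6]

```text
time: 17.45
tool_pos: [0.5489, -0.1609, 0.1917]
tool_rot: [3.14, -0.003, 2.849]
contact_force: [-0.2, -0.2, -1.1]
opening: 0.0267
grip_force: 12.0
```

Emit:
jog_arm:
  plan:
    - [0.08,0.5,0,-0.08,-0.6]
    - [0.08,0.86,0,-0.16,-0.6]
    - [0.08,0.86,0,-0.204,-0.6]

```text
time: 17.75
tool_pos: [0.5552, -0.0922, 0.1916]
tool_rot: [3.141, -0.003, 2.529]
contact_force: [0.0, -0.5, -1.8]
opening: 0.027
grip_force: 12.0
```

Emit:
jog_arm:
  plan:
    - [0.08,0.5,0,-0.08,-0.6]
    - [0.08,0.86,0,-0.16,-0.6]
    - [0.08,0.86,0,-0.204,-0.6]

```text
time: 18.05
tool_pos: [0.5616, -0.0235, 0.1916]
tool_rot: [-3.141, -0.003, 2.208]
contact_force: [0.1, -0.4, -1.1]
opening: 0.0269
grip_force: 12.0
```

Emit:
jog_arm:
  plan:
    - [0.08,0.5,0,-0.08,-0.6]
    - [0.08,0.86,0,-0.16,-0.6]
    - [0.08,0.86,0,-0.204,-0.6]

```text
time: 18.35
tool_pos: [0.5679, 0.0452, 0.1915]
tool_rot: [-3.14, -0.002, 1.888]
contact_force: [0.2, -1.6, -0.3]
opening: 0.0269
grip_force: 12.0
```

Emit:
jog_arm:
  plan:
    - [0.08,0.5,0,-0.08,-0.6]
    - [0.08,0.86,0,-0.16,-0.6]
    - [0.08,0.86,0,-0.204,-0.6]
    - [0.08,0.86,0,-0.204,-0.6]
    - [0.08,0.86,0,-0.204,-0.6]
    - [0.08,0.86,0,-0.204,-0.6]

```text
time: 18.95
tool_pos: [0.5749, 0.11, 0.1923]
tool_rot: [-3.141, 0.0, 1.569]
contact_force: [-0.5, 0.5, -0.2]
opening: 0.0269
grip_force: 12.0
```

Emit:
jog_arm:
  plan:
    - [-0.024,0.01,-0.5,0,-0.6]
    - [-0.024,0.01,-1,0,-0.6]
    - [-0.024,0.01,-1,0,-0.6]

```text
time: 19.25
tool_pos: [0.5695, 0.1105, 0.1078]
tool_rot: [-3.131, 0.001, 1.568]
contact_force: [-1.0, -0.2, -0.2]
opening: 0.0269
grip_force: 12.0
```

Emit:
jog_arm:
  plan:
    - [0,0,-0.25,0,-0.6]
    - [0,0,-0.45,0,-0.6]
    - [0,0,-0.45,0,-0.6]
    - [0,0,-0.45,0,-0.6]
    - [0,0,-0.45,0,-0.6]

```text
time: 19.75
tool_pos: [0.5742, 0.1113, 0.0786]
tool_rot: [3.139, -0.0, 1.568]
contact_force: [-0.5, 0.3, -1.1]
opening: 0.0266
grip_force: 12.0
```

Run:
```python
from h import *
snap('wK'); from cell import readout; o=readout.observe(); print(o['tool_pos'],o['tool_rot'])
```

```text
[0.574095   0.11139952 0.07843588] [ 3.13879482e+00 -1.44142855e-04  1.56854164e+00]
```

Emit:
jog_arm:
  plan:
    - [0,0,-0.04,0,-0.6]
    - [0,0,-0.08,0,-0.6]
    - [0,0,-0.11,0,-0.6]
    - [0,0,-0.11,0,-0.6]
    - [0,0,-0.11,0,-0.6]

```text
time: 20.3
tool_pos: [0.573, 0.1114, 0.0678]
tool_rot: [-3.141, 0.0, 1.569]
contact_force: [-0.2, -0.2, -1.3]
opening: 0.027
grip_force: 12.0
```

Emit:
jog_arm:
  plan:
    - [0,0,-0.015,0,-0.6]
    - [0,0,-0.03,0,-0.6]
    - [0,0,-0.03,0,-0.6]

```text
time: 20.6
tool_pos: [0.5733, 0.1114, 0.0663]
tool_rot: [3.141, 0.0, 1.569]
contact_force: [-1.6, -0.7, 5.5]
opening: 0.0268
grip_force: 12.0
```

Emit:
jog_arm:
  plan:
    - [0,0,0,0,-0.13]
    - [0,0,0,0,-0.13]
    - [0,0,0,0,-0.13]
    - [0,0,0.3,0,-0.13]
    - [0,0,0.7,0,-0.13]
    - [0,0,1,0,-0.13]

```text
time: 21.2
tool_pos: [0.5734, 0.1114, 0.147]
tool_rot: [3.141, -0.0, 1.569]
contact_force: [0.7, -0.6, 0.7]
opening: 0.0403
grip_force: 0.0
```

Emit:
jog_arm:
  plan:
    - [-0.17,-0.2,0.6,-0.05,-0.13]
    - [-0.17,-0.6,0.6,-0.096,-0.13]
    - [-0.17,-0.91,0.6,-0.096,-0.13]

```text
time: 21.5
tool_pos: [0.5601, 0.0377, 0.1955]
tool_rot: [3.138, 0.0, 1.417]
contact_force: [0.5, 0.0, -0.9]
opening: 0.0398
grip_force: 0.0
```

Emit:
jog_arm:
  plan:
    - [-0.17,-0.5,0,-0.05,-0.13]
    - [-0.17,-0.91,0,-0.096,-0.13]

```text
time: 21.7
tool_pos: [0.5446, -0.0355, 0.1936]
tool_rot: [-3.141, 0.0, 1.264]
contact_force: [0.2, -0.1, 0.7]
opening: 0.04
grip_force: 0.0
```

Emit:
jog_arm:
  plan:
    - [-0.17,-0.5,0,-0.05,-0.13]
    - [-0.17,-0.91,0,-0.096,-0.13]

```text
time: 21.9
tool_pos: [0.531, -0.1086, 0.1935]
tool_rot: [-3.141, 0.0, 1.113]
contact_force: [1.3, 0.0, -0.3]
opening: 0.0398
grip_force: 0.0
```

Emit:
jog_arm:
  plan:
    - [-0.17,-0.5,0,-0.05,-0.13]
    - [-0.17,-0.91,0,-0.096,-0.13]

```text
time: 22.1
tool_pos: [0.5174, -0.1815, 0.1935]
tool_rot: [-3.141, 0.001, 0.962]
contact_force: [-0.2, 0.2, 0.3]
opening: 0.0399
grip_force: 0.0
```

Emit:
jog_arm:
  plan:
    - [-0.17,-0.5,0,-0.05,-0.13]
    - [-0.17,-0.91,0,-0.096,-0.13]

```text
time: 22.3
tool_pos: [0.5038, -0.2544, 0.1935]
tool_rot: [-3.141, 0.001, 0.811]
contact_force: [0.8, -0.2, 0.2]
opening: 0.0396
grip_force: 0.0
```

Emit:
jog_arm:
  plan:
    - [-0.17,-0.5,0,-0.05,-0.13]
    - [-0.17,-0.91,0,-0.096,-0.13]
    - [-0.17,-0.91,0,-0.096,-0.13]
    - [-0.17,-0.91,0,-0.096,-0.13]
    - [-0.17,-0.91,0,-0.096,-0.13]

```text
time: 22.8
tool_pos: [0.4916, -0.3243, 0.1934]
tool_rot: [-3.141, -0.0, 0.665]
contact_force: [0.6, 0.7, -0.4]
opening: 0.0399
grip_force: 0.0
```

Run:
```python
from h import *
snap('wL'); from cell import readout; o=readout.observe(); print(o['tool_pos'],o['tool_rot'])
```

```text
[ 0.49169433 -0.3241589   0.19347592] [-3.14105543e+00 -1.17763328e-04  6.65517868e-01]
```

Emit:
jog_arm:
  plan:
    - [-0.02,0,-0.5,0,-0.13]
    - [-0.02,0,-1,0,-0.13]
    - [-0.02,0,-1,0,-0.13]
    - [-0.02,0,-1,0,-0.13]

```text
time: 23.25
tool_pos: [0.4903, -0.3246, 0.1141]
tool_rot: [-3.141, 0.0, 0.665]
contact_force: [0.3, -0.7, 0.8]
opening: 0.04
grip_force: 0.0
```

Emit:
jog_arm:
  plan:
    - [0,0,-0.2,0,-0.13]
    - [0,0,-0.5,0,-0.13]
    - [0,0,-0.8,0,-0.13]
    - [0,0,-1,0,-0.13]
    - [0,0,-1,0,-0.13]
    - [0,0,-1,0,-0.13]

```text
time: 23.85
tool_pos: [0.4912, -0.3261, 0.0357]
tool_rot: [3.138, -0.001, 0.664]
contact_force: [0.9, -0.1, 0.8]
opening: 0.0396
grip_force: 0.0
```

Emit:
jog_arm:
  plan:
    - [0,0,-0.12,0,-0.13]
    - [0,0,-0.12,0,-0.13]
    - [0,0,-0.12,0,-0.13]
    - [0,0,-0.12,0,-0.6]
    - [0,0,-0.12,0,-0.6]
    - [0,0,-0.12,0,-0.6]
    - [0,0,-0.12,0,-0.6]
    - [0,0,-0.12,0,-0.6]

```text
time: 24.65
tool_pos: [0.4901, -0.3255, 0.0242]
tool_rot: [3.141, -0.0, 0.664]
contact_force: [-0.4, 0.2, 3.1]
opening: 0.0274
grip_force: 12.0
```

Emit:
jog_arm:
  plan:
    - [0,0,0.2,0,-0.6]
    - [0,0,0.6,0,-0.6]
    - [0,0,1,0,-0.6]
    - [0,0,1,0,-0.6]

```text
time: 25.05
tool_pos: [0.4919, -0.327, 0.1082]
tool_rot: [3.134, -0.002, 0.664]
contact_force: [-0.0, -0.0, 0.1]
opening: 0.0274
grip_force: 12.0
```

Emit:
jog_arm:
  plan:
    - [0.1,0.2,0.6,0.05,-0.6]
    - [0.2,0.6,1,0.115,-0.6]
    - [0.206,0.916,1,0.115,-0.6]

```text
time: 25.35
tool_pos: [0.5088, -0.2523, 0.188]
tool_rot: [3.133, -0.002, 0.847]
contact_force: [0.1, 0.2, -0.9]
opening: 0.0277
grip_force: 12.0
```

Emit:
jog_arm:
  plan:
    - [0.1,0.5,0.1,0.06,-0.6]
    - [0.206,0.916,0.1,0.115,-0.6]

```text
time: 25.55
tool_pos: [0.5228, -0.1773, 0.1921]
tool_rot: [3.141, -0.0, 1.028]
contact_force: [1.0, -0.4, -0.5]
opening: 0.0275
grip_force: 12.0
```

Emit:
jog_arm:
  plan:
    - [0.1,0.5,0,0.06,-0.6]
    - [0.206,0.916,0,0.115,-0.6]

```text
time: 25.75
tool_pos: [0.539, -0.1035, 0.191]
tool_rot: [-3.14, -0.0, 1.21]
contact_force: [1.0, 0.1, 0.1]
opening: 0.0276
grip_force: 12.0
```

Emit:
jog_arm:
  plan:
    - [0.1,0.5,0,0.06,-0.6]
    - [0.206,0.916,0,0.115,-0.6]

```text
time: 25.95
tool_pos: [0.5554, -0.0302, 0.191]
tool_rot: [-3.14, -0.0, 1.39]
contact_force: [0.7, 0.2, -0.7]
opening: 0.0277
grip_force: 12.0
```

Emit:
jog_arm:
  plan:
    - [0.1,0.5,0,0.06,-0.6]
    - [0.206,0.916,0,0.116,-0.6]
    - [0.206,0.916,0,0.116,-0.6]
    - [0.206,0.916,0,0.116,-0.6]
    - [0.206,0.916,0,0.116,-0.6]

```text
time: 26.45
tool_pos: [0.5719, 0.0402, 0.1913]
tool_rot: [-3.14, 0.0, 1.567]
contact_force: [-0.4, 0.3, -0.2]
opening: 0.0275
grip_force: 12.0
```

Emit:
jog_arm:
  plan:
    - [0.01,0.005,-0.5,0,-0.6]
    - [0.01,0.005,-1,0,-0.6]
    - [0.01,0.005,-1,0,-0.6]
    - [0.01,0.005,-1,0,-0.6]

```text
time: 26.85
tool_pos: [0.5731, 0.0404, 0.1123]
tool_rot: [-3.141, 0.0, 1.567]
contact_force: [0.3, -0.6, 0.5]
opening: 0.0272
grip_force: 12.0
```

Emit:
jog_arm:
  plan:
    - [0,0,-0.2,0,-0.6]
    - [0,0,-0.35,0,-0.6]
    - [0,0,-0.45,0,-0.6]
    - [0,0,-0.5,0,-0.6]
    - [0,0,-0.5,0,-0.6]
    - [0,0,-0.5,0,-0.6]

```text
time: 27.45
tool_pos: [0.5734, 0.0414, 0.0724]
tool_rot: [3.141, 0.0, 1.569]
contact_force: [0.2, -0.3, -0.8]
opening: 0.0273
grip_force: 12.0
```

Emit:
jog_arm:
  plan:
    - [0,0,-0.02,0,-0.6]
    - [0,0,-0.035,0,-0.6]
    - [0,0,-0.035,0,-0.6]
    - [0,0,-0.035,0,-0.6]

```text
time: 27.85
tool_pos: [0.5732, 0.0414, 0.0692]
tool_rot: [3.141, 0.0, 1.568]
contact_force: [1.0, -0.9, -1.6]
opening: 0.0277
grip_force: 12.0
```

Emit:
jog_arm:
  plan:
    - [0,0,-0.02,0,-0.6]
    - [0,0,-0.035,0,-0.6]
    - [0,0,-0.035,0,-0.6]

```text
time: 28.15
tool_pos: [0.573, 0.0415, 0.0661]
tool_rot: [-3.141, -0.0, 1.569]
contact_force: [-0.3, 1.2, -0.0]
opening: 0.0276
grip_force: 12.0
```

Emit:
jog_arm:
  plan:
    - [0,0,-0.01,0,-0.6]
    - [0,0,-0.015,0,-0.6]
    - [0,0,-0.015,0,-0.6]

```text
time: 28.45
tool_pos: [0.5731, 0.0414, 0.0652]
tool_rot: [3.141, 0.0, 1.569]
contact_force: [-0.2, -0.2, 0.5]
opening: 0.0278
grip_force: 12.0
```

Emit:
jog_arm:
  plan:
    - [0,0,-0.01,0,-0.6]
    - [0,0,-0.015,0,-0.6]
    - [0,0,-0.015,0,-0.6]

```text
time: 28.75
tool_pos: [0.5732, 0.0414, 0.0651]
tool_rot: [3.141, 0.0, 1.569]
contact_force: [-2.7, 0.4, 8.7]
opening: 0.0277
grip_force: 12.0
```

Emit:
jog_arm:
  plan:
    - [0,0,0.01,0,-0.13]
    - [0,0,0.01,0,-0.13]
    - [0,0,0.01,0,-0.13]
    - [0,0,0.3,0,-0.13]
    - [0,0,0.7,0,-0.13]
    - [0,0,1,0,-0.13]

```text
time: 29.35
tool_pos: [0.5734, 0.0414, 0.1452]
tool_rot: [3.141, 0.0, 1.569]
contact_force: [-0.7, 0.3, -1.1]
opening: 0.04
grip_force: 0.0
```

Emit:
jog_arm:
  plan:
    - [-0.1,-0.2,0.6,0.05,-0.13]
    - [-0.2,-0.5,0.6,0.14,-0.13]
    - [-0.3,-0.79,0.6,0.23,-0.13]
    - [-0.303,-0.794,0.6,0.285,-0.13]

```text
time: 29.75
tool_pos: [0.5482, -0.0244, 0.1922]
tool_rot: [-3.141, 0.001, 2.019]
contact_force: [-0.4, -0.4, -0.1]
opening: 0.04
grip_force: 0.0
```

Emit:
jog_arm:
  plan:
    - [-0.1,-0.3,0,0.08,-0.13]
    - [-0.2,-0.6,0,0.17,-0.13]
    - [-0.3,-0.794,0,0.25,-0.13]
    - [-0.303,-0.794,0,0.285,-0.13]

```text
time: 30.15
tool_pos: [0.5238, -0.0875, 0.1917]
tool_rot: [-3.141, -0.0, 2.466]
contact_force: [0.2, 1.0, -0.4]
opening: 0.04
grip_force: 0.0
```

Emit:
jog_arm:
  plan:
    - [-0.1,-0.3,0,0.08,-0.13]
    - [-0.2,-0.6,0,0.17,-0.13]
    - [-0.3,-0.794,0,0.25,-0.13]
    - [-0.303,-0.794,0,0.285,-0.13]

```text
time: 30.55
tool_pos: [0.4996, -0.151, 0.1917]
tool_rot: [-3.141, -0.001, 2.914]
contact_force: [0.1, 0.6, -0.6]
opening: 0.0399
grip_force: 0.0
```

Emit:
jog_arm:
  plan:
    - [-0.1,-0.3,0,0.08,-0.13]
    - [-0.2,-0.6,0,0.17,-0.13]
    - [-0.3,-0.794,0,0.25,-0.13]
    - [-0.303,-0.794,0,0.285,-0.13]

```text
time: 30.95
tool_pos: [0.4753, -0.2145, 0.1916]
tool_rot: [-3.141, -0.001, -2.922]
contact_force: [-0.1, 0.4, -0.1]
opening: 0.0394
grip_force: 0.0
```

Emit:
jog_arm:
  plan:
    - [-0.1,-0.3,0,0.08,-0.13]
    - [-0.2,-0.6,0,0.17,-0.13]
    - [-0.3,-0.794,0,0.25,-0.13]
    - [-0.303,-0.794,0,0.286,-0.13]
    - [-0.303,-0.794,0,0.286,-0.13]
    - [-0.303,-0.794,0,0.286,-0.13]
    - [-0.303,-0.794,0,0.286,-0.13]

```text
time: 31.65
tool_pos: [0.4521, -0.2758, 0.1919]
tool_rot: [3.141, 0.0, -2.475]
contact_force: [0.2, 0.3, -0.0]
opening: 0.0399
grip_force: 0.0
```

Emit:
jog_arm:
  plan:
    - [0,0,-0.5,0,-0.13]
    - [0,0,-1,0,-0.13]
    - [0,0,-1,0,-0.13]
    - [0,0,-1,0,-0.13]

```text
time: 32.05
tool_pos: [0.4522, -0.276, 0.1124]
tool_rot: [3.141, -0.0, -2.475]
contact_force: [0.3, -0.1, 0.6]
opening: 0.0399
grip_force: 0.0
```

Emit:
jog_arm:
  plan:
    - [0,0,-0.2,0,-0.13]
    - [0,0,-0.5,0,-0.13]
    - [0,0,-0.8,0,-0.13]
    - [0,0,-1,0,-0.13]
    - [0,0,-1,0,-0.13]
    - [0,0,-1,0,-0.13]

```text
time: 32.65
tool_pos: [0.4531, -0.277, 0.0339]
tool_rot: [-3.139, 0.001, -2.475]
contact_force: [-0.3, 0.9, 0.6]
opening: 0.0401
grip_force: 0.0
```

Emit:
jog_arm:
  plan:
    - [0,0,-0.08,0,-0.13]
    - [0,0,-0.08,0,-0.13]
    - [0,0,-0.08,0,-0.13]

```text
time: 32.95
tool_pos: [0.4522, -0.2763, 0.0261]
tool_rot: [-3.141, 0.0, -2.475]
contact_force: [-0.0, -0.8, -0.6]
opening: 0.04
grip_force: 0.0
```

Emit:
jog_arm:
  plan:
    - [0,0,-0.01,0,-0.6]
    - [0,0,-0.01,0,-0.6]
    - [0,0,-0.01,0,-0.6]
    - [0,0,-0.01,0,-0.6]
    - [0,0,-0.01,0,-0.6]

```text
time: 33.45
tool_pos: [0.452, -0.2763, 0.0249]
tool_rot: [-3.141, 0.0, -2.475]
contact_force: [0.1, -0.0, 1.3]
opening: 0.0298
grip_force: 12.0
```

Emit:
jog_arm:
  plan:
    - [0,0,0.2,0,-0.6]
    - [0,0,0.6,0,-0.6]
    - [0,0,1,0,-0.6]
    - [0,0,1,0,-0.6]

```text
time: 33.85
tool_pos: [0.4538, -0.2777, 0.1086]
tool_rot: [-3.134, 0.002, -2.475]
contact_force: [0.1, -0.2, -1.8]
opening: 0.0302
grip_force: 12.0
```

Emit:
jog_arm:
  plan:
    - [0.1,0.1,0.6,-0.05,-0.6]
    - [0.2,0.3,1,-0.14,-0.6]
    - [0.3,0.6,1,-0.23,-0.6]
    - [0.301,0.619,1,-0.285,-0.6]

```text
time: 34.25
tool_pos: [0.4767, -0.2245, 0.1851]
tool_rot: [3.141, 0.001, -2.926]
contact_force: [0.3, 0.3, -0.7]
opening: 0.0296
grip_force: 12.0
```

Emit:
jog_arm:
  plan:
    - [0.1,0.2,0,-0.08,-0.6]
    - [0.2,0.4,0,-0.17,-0.6]
    - [0.3,0.619,0,-0.25,-0.6]
    - [0.301,0.619,0,-0.285,-0.6]

```text
time: 34.65
tool_pos: [0.5003, -0.175, 0.1837]
tool_rot: [3.14, -0.002, 2.911]
contact_force: [-1.1, -0.4, -0.2]
opening: 0.0297
grip_force: 12.0
```

Emit:
jog_arm:
  plan:
    - [0.1,0.2,0,-0.08,-0.6]
    - [0.2,0.4,0,-0.17,-0.6]
    - [0.3,0.619,0,-0.25,-0.6]
    - [0.301,0.619,0,-0.285,-0.6]

```text
time: 35.05
tool_pos: [0.5244, -0.1256, 0.1837]
tool_rot: [3.141, -0.002, 2.463]
contact_force: [-0.1, 0.2, -0.6]
opening: 0.0297
grip_force: 12.0
```

Emit:
jog_arm:
  plan:
    - [0.1,0.2,0,-0.08,-0.6]
    - [0.2,0.4,0,-0.17,-0.6]
    - [0.3,0.619,0,-0.25,-0.6]
    - [0.301,0.619,0,-0.285,-0.6]

```text
time: 35.45
tool_pos: [0.5484, -0.0761, 0.1836]
tool_rot: [-3.141, -0.002, 2.015]
contact_force: [0.4, 0.6, -0.6]
opening: 0.0296
grip_force: 12.0
```

Emit:
jog_arm:
  plan:
    - [0.1,0.2,0,-0.08,-0.6]
    - [0.2,0.4,0,-0.17,-0.6]
    - [0.3,0.619,0,-0.25,-0.6]
    - [0.301,0.619,0,-0.285,-0.6]
    - [0.301,0.619,0,-0.285,-0.6]
    - [0.301,0.619,0,-0.285,-0.6]

```text
time: 36.05
tool_pos: [0.5719, -0.0286, 0.184]
tool_rot: [-3.14, -0.0, 1.572]
contact_force: [0.3, -1.1, -0.3]
opening: 0.03
grip_force: 12.0
```

Emit:
jog_arm:
  plan:
    - [0.005,0,-0.5,0,-0.6]
    - [0.005,0,-1,0,-0.6]
    - [0.005,0,-1,0,-0.6]
    - [0.005,0,-1,0,-0.6]

```text
time: 36.45
tool_pos: [0.5726, -0.0289, 0.105]
tool_rot: [-3.141, -0.0, 1.57]
contact_force: [0.1, -0.2, 0.5]
opening: 0.0297
grip_force: 12.0
```

Emit:
jog_arm:
  plan:
    - [0,0,-0.2,0,-0.6]
    - [0,0,-0.35,0,-0.6]
    - [0,0,-0.4,0,-0.6]
    - [0,0,-0.4,0,-0.6]
    - [0,0,-0.4,0,-0.6]

```text
time: 36.95
tool_pos: [0.5732, -0.0287, 0.0736]
tool_rot: [3.14, 0.0, 1.57]
contact_force: [-0.4, -0.6, -0.9]
opening: 0.0298
grip_force: 12.0
```

Emit:
jog_arm:
  plan:
    - [0,0,-0.02,0,-0.6]
    - [0,0,-0.035,0,-0.6]
    - [0,0,-0.05,0,-0.6]
    - [0,0,-0.05,0,-0.6]

```text
time: 37.35
tool_pos: [0.5726, -0.0286, 0.0686]
tool_rot: [-3.141, -0.0, 1.57]
contact_force: [0.2, 0.4, 0.4]
opening: 0.0295
grip_force: 12.0
```

Emit:
jog_arm:
  plan:
    - [0,0,-0.01,0,-0.6]
    - [0,0,-0.025,0,-0.6]
    - [0,0,-0.025,0,-0.6]

```text
time: 37.65
tool_pos: [0.5726, -0.0285, 0.0665]
tool_rot: [-3.141, -0.0, 1.57]
contact_force: [-0.1, 0.2, -0.2]
opening: 0.0295
grip_force: 12.0
```

Emit:
jog_arm:
  plan:
    - [0,0,-0.01,0,-0.6]
    - [0,0,-0.015,0,-0.6]
    - [0,0,-0.015,0,-0.6]

```text
time: 37.95
tool_pos: [0.5728, -0.0286, 0.0658]
tool_rot: [3.141, 0.0, 1.57]
contact_force: [-1.9, 0.2, 1.9]
opening: 0.0298
grip_force: 12.0
```

Touching. Release, rise and retreat towards −y for a check view.

Emit:
jog_arm:
  plan:
    - [0,0,-0.01,0,-0.6]
    - [0,0,-0.01,0,-0.13]
    - [0,0,-0.01,0,-0.1]
    - [0,0,-0.01,0,-0.1]
    - [0,0,0.3,0,-0.1]
    - [0,0,0.7,0,-0.1]
    - [0,0,1,0,-0.1]

```text
time: 38.65
tool_pos: [0.573, -0.0286, 0.1469]
tool_rot: [3.141, 0.0, 1.57]
contact_force: [-0.1, -0.3, -0.5]
opening: 0.0409
grip_force: 0.0
```

Emit:
jog_arm:
  plan:
    - [0,-0.3,1,0,-0.1]
    - [0,-1,1,0,-0.1]
    - [0,-1,1,0,-0.1]
    - [0,-1,1,0,-0.1]

```text
time: 39.05
tool_pos: [0.5734, -0.1115, 0.2272]
tool_rot: [3.138, 0.002, 1.567]
contact_force: [0.0, 0.1, -0.1]
opening: 0.0413
grip_force: 0.0
```

Emit:
jog_arm:
  plan:
    - [0,-0.4,0.5,0,-0.1]
    - [0,-0.4,0.5,0,-0.1]
    - [0,-0.4,0.5,0,-0.1]
    - [0,-0.4,0.5,0,-0.1]

```text
time: 39.45
tool_pos: [0.5723, -0.1394, 0.2641]
tool_rot: [-3.139, -0.001, 1.571]
contact_force: [-0.2, 0.3, -1.0]
opening: 0.0415
grip_force: 0.0
```

Run:
```python
from h import *
snap('wM'); from cell import readout; o=readout.observe(); print(o['tool_pos'],o['time'])
r=lambda i,w,h:cv2.resize(i,(w,h),interpolation=cv2.INTER_CUBIC)
M=cv2.imread("pics/wM.png")[0:270,240:410]; t=cams.read_camera("top"); cv2.imwrite("pics/top1.png",t); s=cams.read_camera("scene")
cv2.imwrite("pics/fin.png",np.hstack([r(M,378,600),np.vstack([r(t[170:310,185:485],420,300),r(s[145:415,240:480],420,300)])]))
```

```text
[ 0.57222592 -0.13929142  0.2640028 ] 39.5
```

View pics/fin.png

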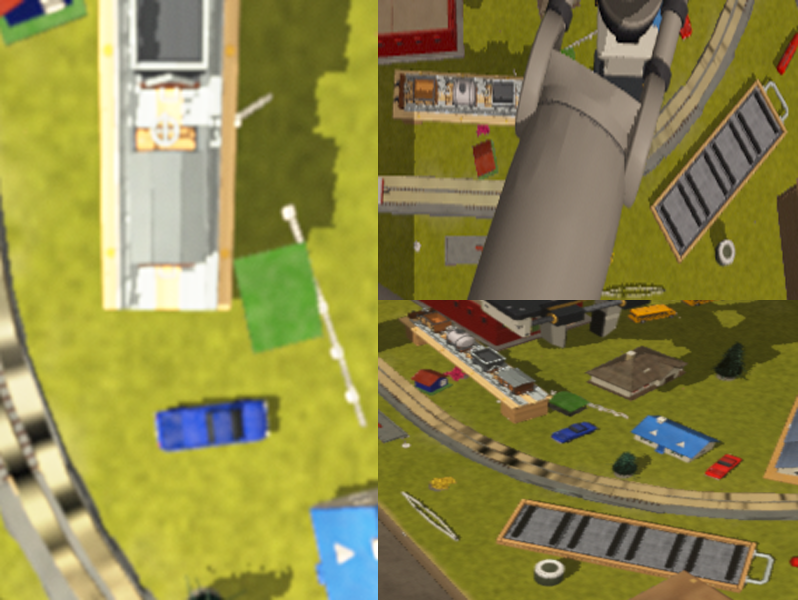

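The tray is empty. Tub, tank, skip and van stand in line from the stop, platforms towards it and centred. The jar, pickup and pine are undisturbed. Handing in.

```bash
python3 -c "
from cell import ticket; print(ticket.hand_in())"
```

```text
the job is handed in; nothing more can be done
None
```

I moved all four wagons into the channel in tray order (tub, tank, skip, van from the stop block), brake platforms towards the stop, and handed the job in at about 40 s; the hand-in returned no verdict.

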